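# Press a label holder behind the lip of a bin shelf

### The job

Take the loose label holder out of the grooved wooden block and push it straight down behind the steel lip of the one shelf bay that has no label holder yet, its label facing out like its neighbours', until it is fully home against the sprung strip at the bottom of the slot. The spring would lift it again, so do not let go: finish while the gripper still holds it pressed down to the stop. Leave the other things on the bench where they are.

Things in the scene. Friction and masses are not known exactly. Their poses are not given: they have to be found in the camera images.
- holder_center (a point): Centre of the loose label holder, an upright grey plate 60 mm wide (its y), 96 high (z), 60 g. Lower 70 mm: a blade 5 mm thick (x). Top 26 mm: a grip rib 12 mm thick, 60 wide, its middle 35 mm above this point. The foot is 48 mm below. -x points out of the face with the white paper label. It starts upright in the block's groove, foot 20 mm above the bench.
- holder_foot (a point): Middle of the bottom edge of the loose label holder, same axes.
- holder_front (a point): Middle of the label side of the loose holder's grip rib: 6 mm in -x and 35 mm in z from the holder's centre, same axes.
- block: Fixed grooved wooden block, 55 x 90 mm, 42 mm high, origin at the centre of its underside. The groove runs along its y through the middle, 7.5 mm wide, its floor 20 mm above the bench, open at both ends.
- bay_b: The shelf bay without a holder, fixed; 130 mm wide, one of three side by side whose order changes. Origin: on the bench, mid-width, on the front face of its wooden front board (12 mm thick, top at z 72 mm). x points into the shelf, -x out of its front, z up. A 3 mm steel lip, 100 mm wide, stands before the board, inner face at x -7.5 mm; its top flares outward to z 63, x -17.5 mm.
- shelf: Fixed wooden frame round the three bays, 414 mm wide, origin on the bench in the middle of the front, axes as the bays'. Behind the front boards the bays' top is at z 50 mm; their blue bins start at x 62 mm and reach z 100 mm. The two bays with holders carry them fully home: they reach z 118 mm.
- slot_mouth (a point): Middle of the empty bay's slot, between lip and front board, at the height where the lip's flare begins: x -3.75, y 0, z 55 mm in the bay's frame, same axes. The slot is 7.5 mm across (x) and 70 mm long (y), closed at both ends.
- seat (a joint): Sprung strip at the bottom of the empty bay's slot: how far it is pressed down, 0 (up, top at z 32 mm) to 0.010 m (stop, top at z 22 mm). It takes about 4 N to start moving and 9 N to reach the stop; it pushes back up when let go. A holder that is home has its foot at z 22 mm.
- jar: Bystander: screw-top glass jar, 68 mm across, 85 mm high.
- tape: Bystander: tape measure case, 65 x 36 x 62 mm high.
- offcut: Bystander: wood offcut, 45 x 140 x 22 mm high.
- screwdriver: Bystander: screwdriver lying on the bench.
- disc: Bystander: round abrasive disc, 124 mm across, 6 mm thick.
- square: Bystander: try square lying flat, wooden stock 18 x 90 mm, steel blade 150 mm long.
Mind the look-alikes: they are no part of the job. Of the things like the part that bears holder_center, leave any that is orange; of the rest the smaller one is meant.

How it is judged:
On the way, in this order (a step that is already met when the one before it is completed fails the run):
1. the label holder is held by the fingers, clear above the block (height (world z) of holder_foot above 0.055 m and contact force between the fingers and holder above 1 N and contact force between holder and block below 0.1 N), for 0.1 s.
2. its foot is behind the lip of the empty bay, in the slot (z of holder_foot in the frame of bay_b below 0.05 m and x of holder_foot in the frame of bay_b between -0.01 and 0.002 m and y of holder_foot in the frame of bay_b between -0.009 and 0.009 m), for 0.05 s.
At the end, for the whole second after the job is handed in: Holder upright and square (0.12, 0.15 rad) behind the empty bay's lip, label outward, foot within 2.5 mm of home, sprung strip down at least 8.5 of 10 mm, at rest, fingers still on it (over 3 N) pressing it into the bay (over 5 N), through the last second (value of joint seat above 0.0085 m and z of holder_foot in the frame of bay_b below 0.0245 m and x of holder_foot in the frame of bay_b between -0.01 and 0.002 m and y of holder_foot in the frame of bay_b between -0.009 and 0.009 m and x of holder_front in the frame of bay_b below -0.004 m and angle between the z axis of holder_foot and the z axis of bay_b, either way round below 0.12 rad and angle between the x axis of holder_foot and the x axis of bay_b, either way round below 0.15 rad and contact force between the fingers and holder above 3 N and contact force between holder and bay_b above 5 N and linear speed of holder below 0.02 m/s); the arm keeps its last pose, push and grip.
It fails at once if another thing on the bench is moved by more than 30 mm (distance of any of jar, tape, offcut, screwdriver, disc, square from where it was at the start of the episode above 0.03 m).
It also fails if it takes over 40 s, if anything falls off the work surface, if the arm or the gripper's body presses on something with over 40 N, if the wrist force passes 120 N, or if a joint passes its speed limit or range.

### The arm

A 7-joint arm with a two-finger parallel gripper is mounted at the origin on the work surface. World frame = base frame: x ahead of the robot, y to its left, z up, the work surface at z = 0. Lengths are in m, angles in rad, forces in N, time in s.
With the tool pointing down it reaches from about 0.425 to 0.8 m from the base axis. Payload 8.3 kg.
Tool frame: the origin (TCP) lies midway between the tips of the shut fingers; the grasp point (between the pads) lies 19 mm behind it; y points along the fingers, x is the direction in which the jaws open and shut, and the axes are right-handed (so a half turn about y gives the same grasp; the last joint's range is limited). The gripper opens to 85 mm and grips with 20 to 120 N. Pads are 22 mm wide; open, the fingers measure 114 mm over their backs; the gripper's body (76 mm by 85 mm) begins 54 mm behind the grasp point. The pads swing forward as they close: fully open they stand 13 mm farther back than shut.
Start: joints at [-1.328, 0.383, 0.016, 1.37, -0.006, 1.388, -0.046], TCP at [0.188, 0.596, 0.205] pointing down, gripper open.
Joint ranges: [-2.95, 2.95], [-0.25, 2.06], [-1.52, 1.56], [0.18, 2.33], [-1.44, 4.58], [0.02, 2.06], [-3.01, 3.01]. Speed limits (rad/s): [2.39, 2.39, 3.01, 3.01, 3.14, 3.14, 3.14].

### API

Orientations are given as a 3x3 rotation matrix whose columns are the frame's x, y, z axes.
In Python, from bench import monitor, eyes, ticket gives the robot as it stands.
- The arm moves only by the tool drive_tool, never from a script. Its argument "moves" is a list of rows, each a list of 4 numbers: the shift along the tool's x, y, z in mm, then the turn about the tool's y in degrees. In form: [[dx, dy, dz, spin], ...]. A call has exactly 10 rows; each row shifts and turns the commanded pose from where the row before left it, along the tool's axes as they then stand; what a row does not reach is not made up. A row lasts 1/12 s, in which the tool goes at most 41.7 mm and 7.16 degrees, less where a joint would pass 70% of its speed; a pose out of reach is approached as far as the arm can. A call is refused whole if a number of a shift passes 41.7 or a number of a turn 7.16, either way. A call with a gripper value outside its range is refused whole. "hand" is the finger opening in mm, from 0 to 85.4, set as the call begins (left out, the last holds). The fingers move at their own pace and stop on an object; "grip_force" is the grip in N (left out, the last holds). Time passes only in rows, so rows that do not move let the fingers close, or fill a call up. It gives the time, the measured TCP pose, the force and the opening at its end, in the units of the state.
- monitor.observe(): the state, without advancing time (a new reading comes with each control period).
- eyes.snapshot(name): name is "scene" or "top"; returns a dict with "frame" (420x560x3 uint8, red, green, blue), "fx", "fy", "cx", "cy" (pixels), "rvec" (rotation vector, rad) and "tvec" (3), from world to camera coordinates, as OpenCV has them. Camera axes: x right, y down, z forward; pixel columns grow to the right and rows downward; lengths in m; the calibration is good to about 2 mm. A picture is of the moment at which its call begins. There is no depth.
- ticket.hand_in(): hands the job in, once; it reports no verdict.
The state is a dict: "time": time; "joints": joint angles; "dq": joint speeds; "joint_efforts": joint torques, N m; "eef_pos": TCP position; "tcp_rot": TCP orientation; "ft_force": force on the tool from outside, world axes, zero at the start; "wrist_torque": the same for the moment, N m; "finger_gap": finger opening in m.
Only numpy, scipy, OpenCV 4.12 (cv2) and the standard library are available. Lean on these libraries where they do the work, as an engineer would, in place of code of your own. Each camera call takes 0.05 s, during which the arm holds its last target.

## Working session

There is one attempt and no reset: what is moved stays moved. The work goes in short steps, Python scripts to look and compute and a tool call to move; the robot and the scene stay as the last step left them, time stands still between calls to the robot, and variables do not carry over. Pictures are saved under pics/ and viewed, and the job is handed in when it is done.

Besides the shell and the picture viewer there is one more tool, called after "Emit:" in YAML: its name, and indented under it one key for each argument. drive_tool: Moves the arm, as the interface text tells. Its arguments: {"type":"object","properties":{"moves":{"type":"array"},"hand":{"type":"number"},"grip_force":{"type":"number"}},"required":["moves"]}

```bash
mkdir -p pics; ls; cat > h.py <<'E'
import numpy as np, cv2
from bench import monitor, eyes, ticket
def snap(n,f=None):
    s=eyes.snapshot(n)
    if f: cv2.imwrite(f,s['frame'][:,:,::-1]); np.savez(f.replace('.png','.npz'),**s)
    return s
def load(f): return dict(np.load(f))
def cam(s):
    R,_=cv2.Rodrigues(np.array(s['rvec'],float)); t=np.array(s['tvec'],float).reshape(3); return R,t
def ray(s,u,v):
    R,t=cam(s); d=R.T@np.array([(u-s['cx'])/s['fx'],(v-s['cy'])/s['fy'],1]); return -R.T@t,d
def onz(s,u,v,z):
    c,d=ray(s,u,v); return c+d*(z-c[2])/d[2]
def proj(s,p):
    R,t=cam(s); q=R@np.array(p,float)+t; return np.array([s['fx']*q[0]/q[2]+s['cx'],s['fy']*q[1]/q[2]+s['cy']])
E
python3 - <<'E'
from h import *
np.set_printoptions(precision=4,suppress=True)
print(monitor.observe())
for n in ('scene','top'):
    s=snap(n,f'pics/{n}0.png'); R,t=cam(s); print(n,s['fx'],s['cx'],s['cy'],-R.T@t, R)
E
```

```text
pics
{'time': 0.0, 'joints': array([-1.3279,  0.3842,  0.0164,  1.3712, -0.0063,  1.3882, -0.0465]), 'dq': array([-0.0013,  0.0017, -0.0011,  0.0005, -0.0002,  0.0007, -0.0001]), 'joint_efforts': array([  0.0001, -62.7607,   0.8445, -37.1827,   0.0166,   0.0141,
        -0.    ]), 'eef_pos': array([0.1879, 0.5955, 0.2041]), 'tcp_rot': array([[ 0.301 , -0.0006, -0.9536],
       [ 0.9536, -0.0019,  0.301 ],
       [-0.002 , -1.    , -0.    ]]), 'ft_force': array([0.4144, 0.4873, 1.0892]), 'wrist_torque': array([ 0.0349,  0.0124, -0.0068]), 'finger_gap': 0.08545399450233496}
scene 539.2272328802488 272.55816487854236 214.0649843314849 [ 1.336  -0.0952  1.3212] [[ 0.0905  0.9959 -0.0016]
 [ 0.8224 -0.0756 -0.5639]
 [-0.5617  0.0497 -0.8258]]
top 423.55266265295495 280.74566984946216 209.8384986774414 [0.264  0.0144 1.2985] [[ 0.0007 -1.      0.0095]
 [-0.9844 -0.0023 -0.1757]
 [ 0.1758 -0.0092 -0.9844]]
```

View pics/scene0.png

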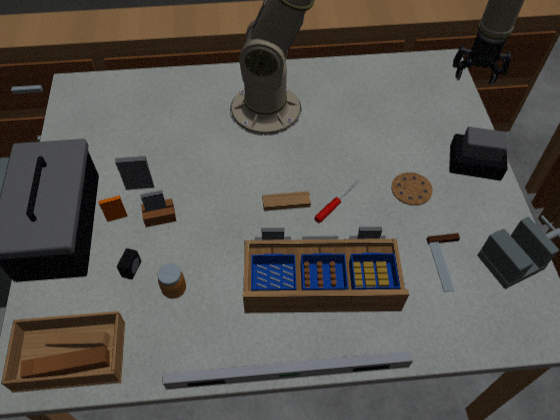

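View pics/top0.png

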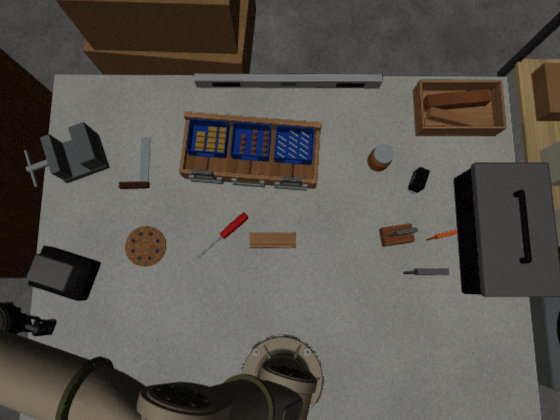

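Look-alikes, scene pixels: the orange holder at (113,208), a larger grey one at (134,172), the grey one in the wooden block at (153,200), and the two seated holders at (273,233) and (370,233). I choose the one in the block at (153,200), and check it in crops.

```bash
python3 - <<'E'
from h import *
a=cv2.imread('pics/scene0.png')[140:240,90:190]; b=cv2.imread('pics/top0.png')[205:285,370:470]
c=cv2.imread('pics/top0.png')[110:195,175:330]; d=cv2.imread('pics/scene0.png')[220:270,235:415]
r=lambda i,k:cv2.resize(i,None,fx=k,fy=k,interpolation=cv2.INTER_CUBIC)
A=np.zeros((600,800,3),np.uint8)
for im,(y,x) in ((r(a,3),(0,0)),(r(b,4),(0,400)),(r(d,3),(320,0)[::1] and (450,0)),):
    A[y:y+im.shape[0],x:x+im.shape[1]]=im[:600-y,:800-x]
cv2.imwrite('pics/c1.png',A); cv2.imwrite('pics/c2.png',r(c,5))
E
```

```text
(no output)
```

View pics/c1.png

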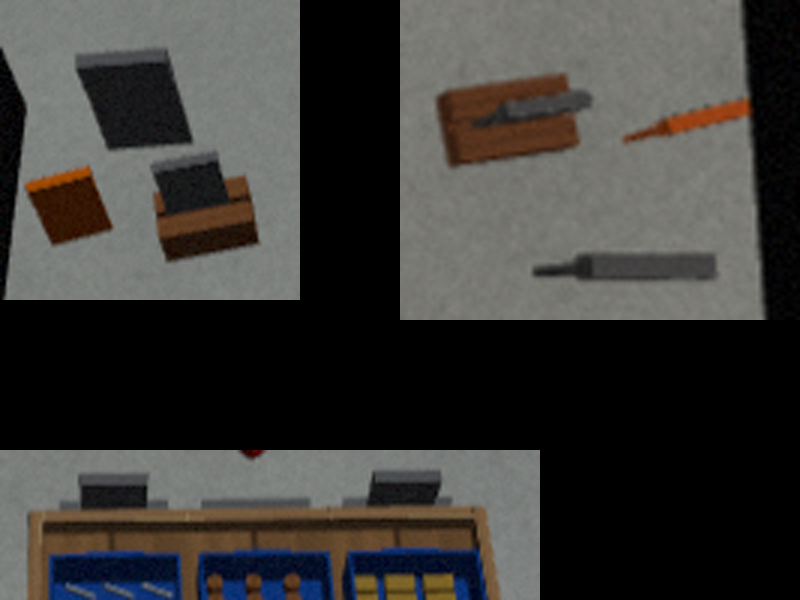

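View pics/c2.png

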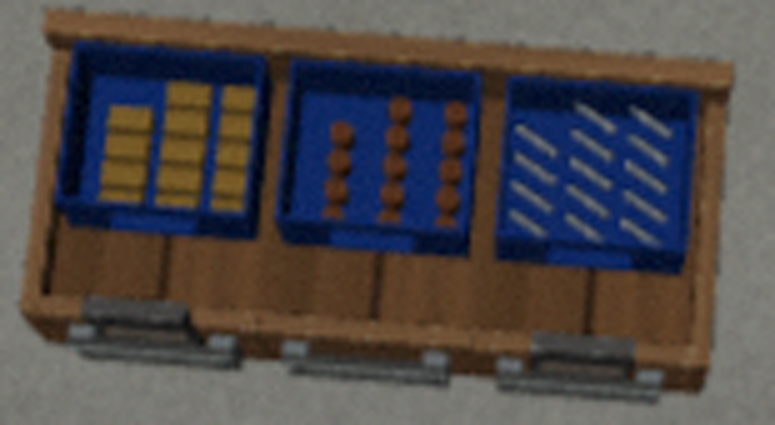

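The crops confirm it. The holder in the block is the smaller grey one. The larger grey and the orange one stand apart. From behind its visible face is dark, as are its neighbours', so the label should face the robot. The empty bay is the middle one at top (250,183). Now I measure.

```bash
python3 - <<'E'
from h import *
np.set_printoptions(precision=4,suppress=True)
def comp(m,box):
    x0,y0,x1,y1=box; M=np.zeros_like(m); M[y0:y1,x0:x1]=m[y0:y1,x0:x1]
    n,l,st,c=cv2.connectedComponentsWithStats(M.astype(np.uint8)); k=1+np.argmax(st[1:,4]); return (l==k).astype(np.uint8)
for n,box in (('top',(370,215,425,255)),('scene',(130,185,185,230))):
    s=load(f'pics/{n}0.npz'); f=cv2.cvtColor(s['frame'],cv2.COLOR_RGB2HSV)
    m=comp((f[...,1]>90)&((f[...,0]<20)|(f[...,0]>170)),box)
    cs,_=cv2.findContours(m,cv2.RETR_EXTERNAL,cv2.CHAIN_APPROX_NONE); c=max(cs,key=cv2.contourArea)
    print(n,'block',m.sum(),cv2.minAreaRect(c),c[:,0].min(0),c[:,0].max(0))
    rc=cv2.boxPoints(cv2.minAreaRect(c)); print(np.array([onz(s,*p,.042)[:2] for p in rc]))
# holder rib top: brightness
for n,box in (('top',(385,220,425,245)),('scene',(135,185,170,212))):
    s=load(f'pics/{n}0.npz'); f=s['frame'].astype(int); x0,y0,x1,y1=box
    print(n); print(f[y0:y1,x0:x1].sum(2)//3)
E
```

```text
top block 503 ((396.7199401855469, 234.5399932861328), (18.526199340820312, 33.2340202331543), 81.8698959350586) [380 224] [414 245]
[[ 0.4346 -0.2919]
 [ 0.4491 -0.3916]
 [ 0.3938 -0.3965]
 [ 0.3796 -0.2975]]
scene block 549 ((157.92308044433594, 212.1154022216797), (22.553356170654297, 31.966930389404297), 78.69007110595703) [141 199] [175 226]
[[ 0.3959 -0.3991]
 [ 0.3816 -0.3086]
 [ 0.4612 -0.2948]
 [ 0.4745 -0.383 ]]
top
[[115 115 120 117 117 114 118 124 123 121 116 113 115 116 119 121 122 119
  115 115 116 113 115 115 116 117 114 111 113 108 107 110 116 118 115 116
  117 119 120 118]
 [111 112 120 123 120 117 116 121 117 119 120 119 115 114 114 119 120 119
  117 114 117 111 112 115 116 119 113 112 113 109 107 113 113 119 116 119
  119 122 122 119]
 [108 116 120 119 118 119 116 118 118 118 119 115 116 117 116 117 117 119
  117 115 115 110 112 111 120 121 116 116 116 114 110 112 114 116 115 116
  118 122 120 113]
 [107 114 117 117 123 118 119 113 117 119 123 117 118 121 122 118 117 114
  118 112 105  98  94  94  94  85  95 113 118 117 116 117 115 120 116 118
  121 121 122 119]
 [
[... 6727 characters left out ...]
  88  64  59  44  26  21  25  24  20  22  23  24
   21  23  23  23  27  15  23  23  26  20  25  25  32  35  29  38  46]
 [123 124 123 124 126 121  94  63  63  52  26  21  26  23  24  26  28  29
   25  23  19  26  23  24  26  30  36  35  44  47  51  58  53  55  62]
 [125 123 121 121 122 119  91  65  61  55  27  21  25  26  21  21  25  27
   24  27  33  35  38  43  48  46  58  55  65  66  65  63  66  64  62]
 [125 121 120 119 123 122 109  57  55  38  26  24  26  17  27  35  39  40
   44  43  51  54  59  67  66  63  63  66  68  61  62  66  61  61  64]
 [122 122 122 120 123 123 124  43  18  16  31  34  31  44  48  51  60  55
   62  62  68  66  68  65  65  65  65  64  64  65  61  61  60  60  62]]
```

```bash
python3 - <<'E'
from h import *
def big(n,box,k,out):
    im=cv2.imread(f'pics/{n}0.png'); x0,y0,x1,y1=box
    r=cv2.resize(im[y0:y1,x0:x1],None,fx=k,fy=k,interpolation=cv2.INTER_NEAREST)
    r=cv2.convertScaleAbs(r,alpha=1.6)
    for u in range(x0,x1,5):
        cv2.line(r,((u-x0)*k,0),((u-x0)*k,6 if u%10 else 14),(0,255,255),1)
        if u%10==0: cv2.putText(r,str(u),((u-x0)*k+2,22),0,.4,(0,255,255),1)
    for v in range(y0,y1,5):
        cv2.line(r,(0,(v-y0)*k),(6 if v%10 else 14,(v-y0)*k),(0,255,255),1)
        if v%10==0: cv2.putText(r,str(v),(16,(v-y0)*k+4),0,.4,(0,255,255),1)
    cv2.imwrite(out,r)
big('top',(376,215,426,253),15,'pics/g1.png')
big('scene',(132,182,182,228),13,'pics/g2.png')
big('top',(175,150,330,200),5,'pics/g3.png')
big('scene',(235,220,415,260),4,'pics/g4.png')
E
```

```text
(no output)
```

View pics/g1.png

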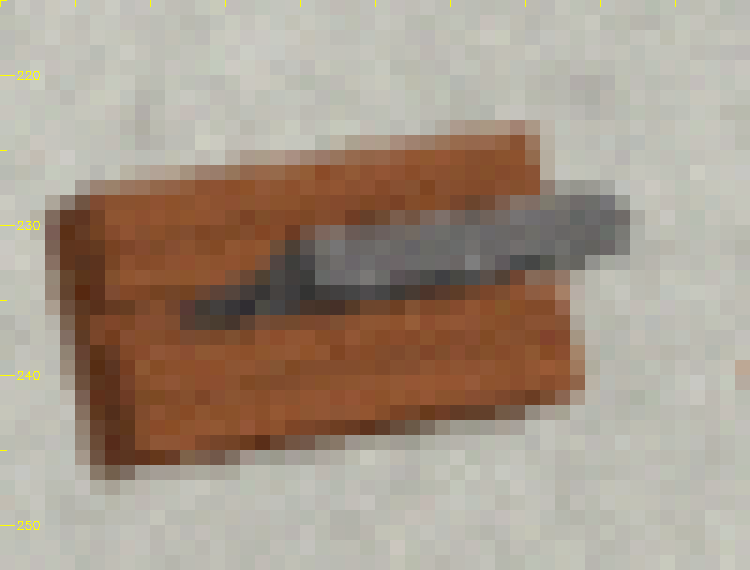

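View pics/g2.png

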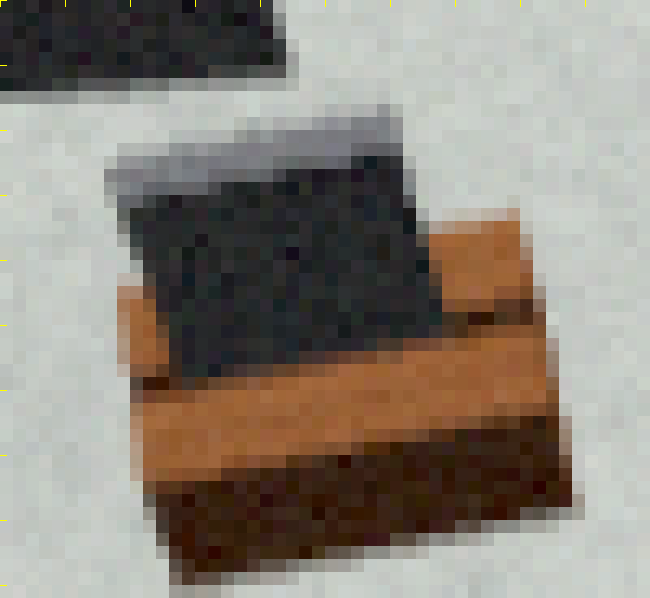

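View pics/g3.png

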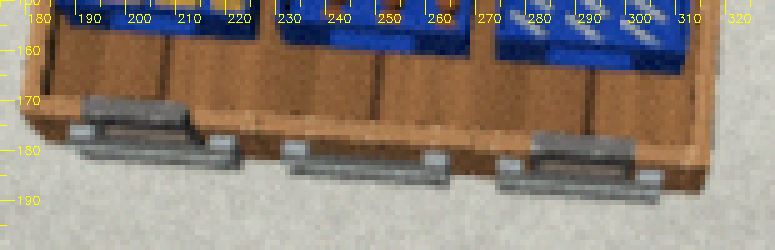

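View pics/g4.png

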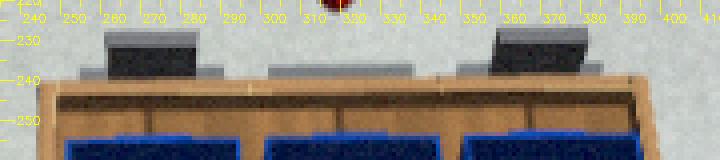

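```bash
python3 - <<'E'
from h import *
np.set_printoptions(precision=4,suppress=True)
t=load('pics/top0.npz'); s=load('pics/scene0.npz')
def g(pts,x0,y0,k): return [(x0+a/k-.5,y0+b/k-.5) for a,b in pts]
def rep(name,S,pts,z):
    P=np.array([onz(S,*p,z)[:2] for p in pts]); e=P[-1]-P[0]
    print(name,P.tolist() if 0 else P.round(4).reshape(-1),'mean',P.mean(0))
    return P
rep('hold top L,Lb,Rb,R',t,g([(303,232),(315,285),(630,255),(625,190)],376,215,15),.116)
rep('hold scene',s,g([(105,158),(122,207),(405,157),(400,112)],132,182,13),.116)
rep('block top front L/R back',t,g([(133,463),(583,400)],376,215,15),.042)
rep('block top back',t,g([(98,188),(540,125)],376,215,15),.042)
rep('block scene near edge',s,g([(148,485),(560,418)],132,182,13),.042)
rep('block scene far edge',s,g([(118,290),(520,210)],132,182,13),.042)
# shelf neighbours
rep('nbL top',t,g([(85,97),(80,118),(188,128),(185,103)],175,150,5),.118)
rep('nbR top',t,g([(535,137),(530,155),(635,165),(635,141)],175,150,5),.118)
rep('nbL scene(right img)',s,g([(497,28),(495,43),(588,43),(588,28)],235,220,4),.118)
rep('nbR scene(left img)',s,g([(104,32),(106,47),(197,47),(197,32)],235,220,4),.118)
rep('lip mid scene far edge',s,g([(268,65),(413,65)],235,220,4),.063)
rep('lip mid top front edge',t,g([(290,172),(447,186)],175,150,5),.063)
rep('board front top corner scene',s,g([(42,83),(640,76)],235,220,4),.072)
rep('board front top corner top',t,g([(22,111),(707,166)],175,150,5),.072)
E
```

```text
hold top L,Lb,Rb,R [ 0.4183 -0.3209  0.4083 -0.3227  0.4141 -0.3823  0.4264 -0.3821] mean [ 0.4168 -0.352 ]
hold scene [ 0.414  -0.3845  0.4274 -0.3803  0.4196 -0.3206  0.4074 -0.322 ] mean [ 0.4171 -0.3519]
block top front L/R back [ 0.3817 -0.3059  0.3944 -0.3961] mean [ 0.3881 -0.351 ]
block top back [ 0.4367 -0.3012  0.4496 -0.3905] mean [ 0.4432 -0.3459]
block scene near edge [ 0.4483 -0.3886  0.4387 -0.2986] mean [ 0.4435 -0.3436]
block scene far edge [ 0.3947 -0.3976  0.3806 -0.3083] mean [ 0.3877 -0.3529]
nbL top [0.5938 0.26   0.5813 0.2624 0.5756 0.2003 0.5904 0.2025] mean [0.5853 0.2313]
nbR top [ 0.5709  0.0012  0.5603  0.004   0.5546 -0.0561  0.5687 -0.0563] mean [ 0.5636 -0.0268]
nbL scene(right img) [0.5784 0.2018 0.59   0.1984 0.5956 0.2596 0.584  0.2621] mean [0.587  0.2305]
nbR scene(left img) [ 0.5577 -0.0586  0.5696 -0.0582  0.5751  0.0017  0.5633  0.0029] mean [ 0.5664 -0.028 ]
lip mid scene far edge [0.5593 0.0532 0.5685 0.1525] mean [0.5639 0.1029]
lip mid top front edge [0.5632 0.1472 0.5548 0.0532] mean [0.559  0.1002]
board front top corner scene [ 0.5652 -0.1023  0.5968  0.303 ] mean [0.581  0.1003]
board front top corner top [ 0.5979  0.3067  0.5654 -0.1018] mean [0.5816 0.1025]
```

Emit:
drive_tool:
  moves:
    - [-18,0,-37,0]
    - [-18,0,-37,0]
    - [-18,0,-37,0]
    - [-18,0,-37,0]
    - [-18,0,-37,0]
    - [-18,0,-37,0]
    - [-18,0,-37,0]
    - [-18,0,-37,0]
    - [-18,0,-37,0]
    - [-18,0,-37,0]
  hand: 60
  grip_force: 100

```text
time: 0.93
eef_pos: [0.4877, 0.3112, 0.2048]
tcp_rot: [[0.301, -0.0, -0.954], [0.954, -0.0, 0.301], [-0.0, -1.0, 0.0]]
ft_force: [1.2, 0.8, 0.0]
finger_gap: 0.06
```

```bash
cat >> h.py <<'E'
def togo(x,y,z,yaw):
    o=monitor.observe(); R=np.array(o['tcp_rot']); p=np.array(o['eef_pos'])
    d=R.T@(np.array([x,y,z])-p)*1000; cur=np.degrees(np.arctan2(R[1,0],R[0,0]))
    a=np.radians(yaw); Rt=np.array([[np.cos(a),0,-np.sin(a)],[np.sin(a),0,np.cos(a)],[0,-1,0]])
    d2=Rt.T@(np.array([x,y,z])-p)*1000
    print('t',round(o['time'],2),'p',p.round(4),'yaw',cur.round(2),'tilt',R[:,1].round(3),'F',np.array(o['ft_force']).round(2),'gap',round(o['finger_gap']*1e3,2),'j',np.array(o['joints']).round(2))
    print('shift now-axes mm',d.round(1),'in final axes',d2.round(1),'spin deg',(cur-yaw).round(2))
E
python3 -c "
from h import *
togo(.53,0,.2,8)"
```

```text
t 0.93 p [0.4877 0.3112 0.2048] yaw 72.49 tilt [-0. -0. -1.] F [1.18 0.78 0.05] gap 59.97 j [-0.81  0.28  0.23  1.51 -0.07  1.35  0.7 ]
shift now-axes mm [-284.1    4.9 -133.9] in final axes [  -1.4    4.8 -314.1] spin deg 64.49
```

Emit:
drive_tool:
  moves:
    - [0,0,0,6.45]
    - [0,0,0,6.45]
    - [0,0,0,6.45]
    - [0,0,0,6.45]
    - [0,0,0,6.45]
    - [0,0,0,6.45]
    - [0,0,0,6.45]
    - [0,0,0,6.45]
    - [0,0,0,6.45]
    - [0,0,0,6.45]

```text
time: 1.77
eef_pos: [0.4865, 0.3128, 0.2046]
tcp_rot: [[0.991, -0.001, -0.133], [0.133, -0.001, 0.991], [-0.001, -1.0, -0.001]]
ft_force: [0.9, -0.6, 0.8]
finger_gap: 0.0601
```

Emit:
drive_tool:
  moves:
    - [0,0,-32,0]
    - [0,0,-32,0]
    - [0,0,-32,0]
    - [0,0,-32,0]
    - [0,0,-32,0]
    - [0,0,-32,0]
    - [0,0,-32,0]
    - [0,0,-32,0]
    - [0,0,-32,0]
    - [0,0,-32,0]

```text
time: 2.6
eef_pos: [0.5309, -0.0054, 0.2049]
tcp_rot: [[0.99, -0.001, -0.139], [0.139, 0.0, 0.99], [-0.001, -1.0, 0.0]]
ft_force: [1.0, 0.0, -0.3]
finger_gap: 0.0599
```

```bash
python3 -c "
from h import *
togo(.417,-.352,.2,8)"
```

```text
t 2.6 p [ 0.5309 -0.0054  0.2049] yaw 7.99 tilt [-0.001  0.    -1.   ] F [ 1.05  0.02 -0.29] gap 59.9 j [-0.55  0.19  0.59  1.65 -0.11  1.33  0.19]
shift now-axes mm [-160.9    4.9 -327.4] in final axes [-161.     4.9 -327.4] spin deg -0.01
```

Emit:
drive_tool:
  moves:
    - [-16,0,-33,0]
    - [-16,0,-33,0]
    - [-16,0,-33,0]
    - [-16,0,-33,0]
    - [-16,0,-33,0]
    - [-16,0,-33,0]
    - [-16,0,-33,0]
    - [-16,0,-33,0]
    - [-16,0,-33,0]
    - [-16,0,-30,0]

```text
time: 3.43
eef_pos: [0.4171, -0.3517, 0.2049]
tcp_rot: [[0.99, -0.0, -0.139], [0.139, 0.0, 0.99], [-0.0, -1.0, 0.0]]
ft_force: [1.5, -0.6, 0.7]
finger_gap: 0.0603
```

```bash
python3 -c "
from h import *
togo(.417,-.352,.084,8)
t=snap('top','pics/top1.png');s=snap('scene','pics/scene1.png')
a=cv2.resize(t['frame'][200:270,360:450,::-1],None,fx=4,fy=4)
b=cv2.resize(s['frame'][160:240,110:210,::-1],None,fx=4,fy=4)
A=np.zeros((320,760,3),np.uint8);A[:280,:360]=a;A[:,360:]=b;cv2.imwrite('pics/c3.png',A)"
```

```text
t 3.43 p [ 0.4171 -0.3517  0.2049] yaw 7.97 tilt [-0.  0. -1.] F [ 1.53 -0.63  0.73] gap 60.26 j [-0.04  0.27  0.83  1.62 -0.2   1.34  0.96]
shift now-axes mm [-1.000e-01  1.209e+02 -3.000e-01] in final axes [-1.000e-01  1.209e+02 -3.000e-01] spin deg -0.03
```

View pics/c3.png

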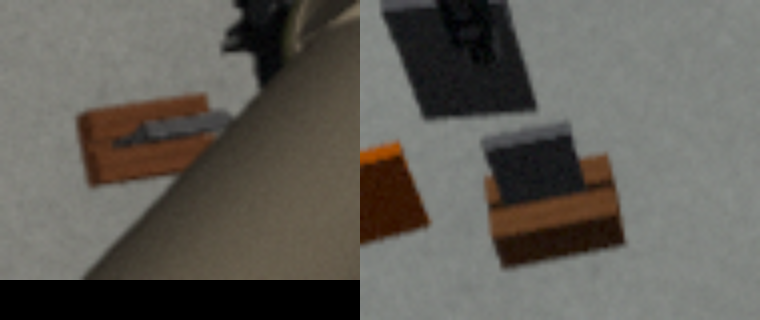

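The block and holder are undisturbed. The holder top sits at about scene (142,194), and the gripper is above it at matching coordinates. Now I descend.

Emit:
drive_tool:
  moves:
    - [0,13,0,0]
    - [0,13,0,0]
    - [0,13,0,0]
    - [0,13,0,0]
    - [0,13,0,0]
    - [0,13,0,0]
    - [0,13,0,0]
    - [0,12,0,0]
    - [0,10,0,0]
    - [0,8,0,0]

```text
time: 4.37
eef_pos: [0.418, -0.3495, 0.0829]
tcp_rot: [[0.99, -0.001, -0.139], [0.139, 0.001, 0.99], [-0.001, -1.0, 0.001]]
ft_force: [0.2, -0.0, -0.3]
finger_gap: 0.0601
```

Emit:
drive_tool:
  moves:
    - [0,0,0,0]
    - [0,0,0,0]
    - [0,0,0,0]
    - [0,0,0,0]
    - [0,0,0,0]
    - [0,0,0,0]
    - [0,0,0,0]
    - [0,0,0,0]
    - [0,0,0,0]
    - [0,0,0,0]
  hand: 0
  grip_force: 90

```text
time: 5.2
eef_pos: [0.4188, -0.3505, 0.0851]
tcp_rot: [[0.99, 0.002, -0.139], [0.139, -0.001, 0.99], [0.002, -1.0, -0.001]]
ft_force: [-0.7, 0.8, 5.5]
finger_gap: 0.0082
```

```bash
python3 -c "
from h import *
togo(.417,-.352,.084,8)
s=snap('scene','pics/scene2.png')
cv2.imwrite('pics/c4.png',cv2.resize(s['frame'][130:240,90:230,::-1],None,fx=5,fy=5))"
```

```text
t 5.2 p [ 0.4188 -0.3505  0.0851] yaw 7.99 tilt [ 0.002 -0.001 -1.   ] F [-0.73  0.78  5.48] gap 8.17 j [ 0.01  0.38  0.78  1.78 -0.3   1.1   1.03]
shift now-axes mm [-2.   1.1 -1.3] in final axes [-2.   1.1 -1.3] spin deg -0.01
```

View pics/c4.png

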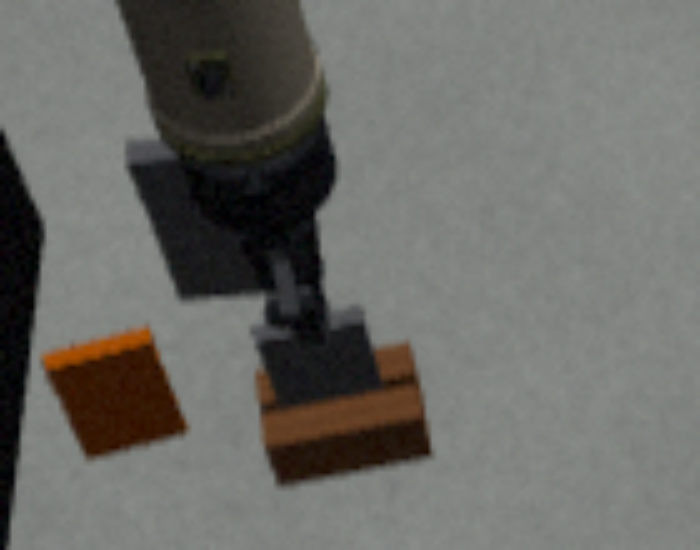

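The holder is still upright. The gap of 8.2 mm is less than the 12 mm rib, so I lift a little and see.

Emit:
drive_tool:
  moves:
    - [0,0,0,0]
    - [0,-2,0,0]
    - [0,-2,0,0]
    - [0,-2,0,0]
    - [0,-2,0,0]
    - [0,-2,0,0]
    - [0,-2,0,0]
    - [0,-2,0,0]
    - [0,-2,0,0]
    - [0,0,0,0]

```text
time: 6.08
eef_pos: [0.4184, -0.3502, 0.1006]
tcp_rot: [[0.99, 0.001, -0.139], [0.139, -0.0, 0.99], [0.0, -1.0, -0.0]]
ft_force: [-0.6, -0.4, -1.7]
finger_gap: 0.0081
```

```bash
python3 -c "
from h import *
togo(.417,-.352,.084,8)
s=snap('scene','pics/scene3.png')
cv2.imwrite('pics/c5.png',cv2.resize(s['frame'][170:230,120:200,::-1],None,fx=9,fy=9))"
```

```text
t 6.08 p [ 0.4184 -0.3502  0.1006] yaw 7.98 tilt [ 0.001 -0.    -1.   ] F [-0.65 -0.37 -1.71] gap 8.14 j [-0.    0.36  0.79  1.76 -0.28  1.13  1.02]
shift now-axes mm [-1.6 16.6 -1.6] in final axes [-1.6 16.6 -1.6] spin deg -0.02
```

View pics/c5.png

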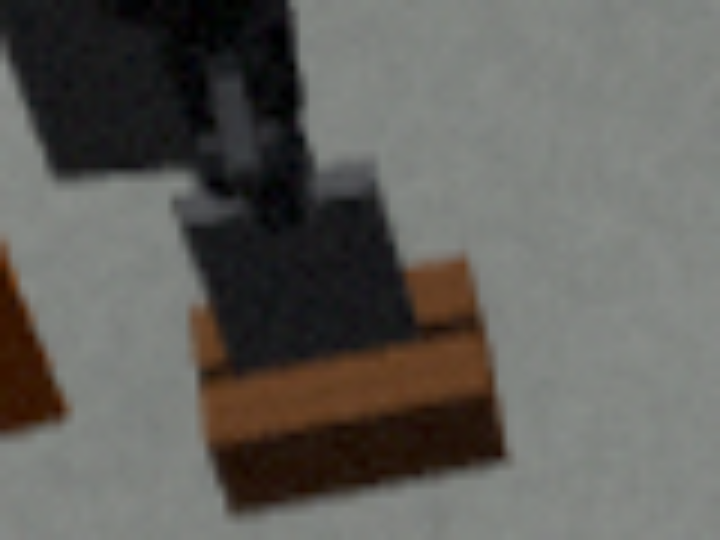

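The holder rises with the fingers. I lift clear.

Emit:
drive_tool:
  moves:
    - [0,-10,0,0]
    - [0,-12,0,0]
    - [0,-12,0,0]
    - [0,-12,0,0]
    - [0,-12,0,0]
    - [0,-12,0,0]
    - [0,-12,0,0]
    - [0,-12,0,0]
    - [0,-8,0,0]
    - [0,-4,0,0]

```text
time: 6.97
eef_pos: [0.4186, -0.3504, 0.2077]
tcp_rot: [[0.99, 0.001, -0.139], [0.139, -0.001, 0.99], [0.001, -1.0, -0.001]]
ft_force: [-0.7, -0.5, 0.0]
finger_gap: 0.0082
```

```bash
python3 -c "
from h import *
togo(.54,.02,.205,-4.5)
s=snap('scene','pics/scene4.png')
cv2.imwrite('pics/c6.png',cv2.resize(s['frame'][130:230,90:210,::-1],None,fx=6,fy=6))"
```

```text
t 6.97 p [ 0.4186 -0.3504  0.2077] yaw 7.98 tilt [ 0.001 -0.001 -1.   ] F [-0.69 -0.54  0.02] gap 8.16 j [-0.04  0.26  0.83  1.62 -0.2   1.35  0.95]
shift now-axes mm [171.7   2.5 349.9] in final axes [ 92.    2.7 378.7] spin deg 12.48
```

View pics/c6.png

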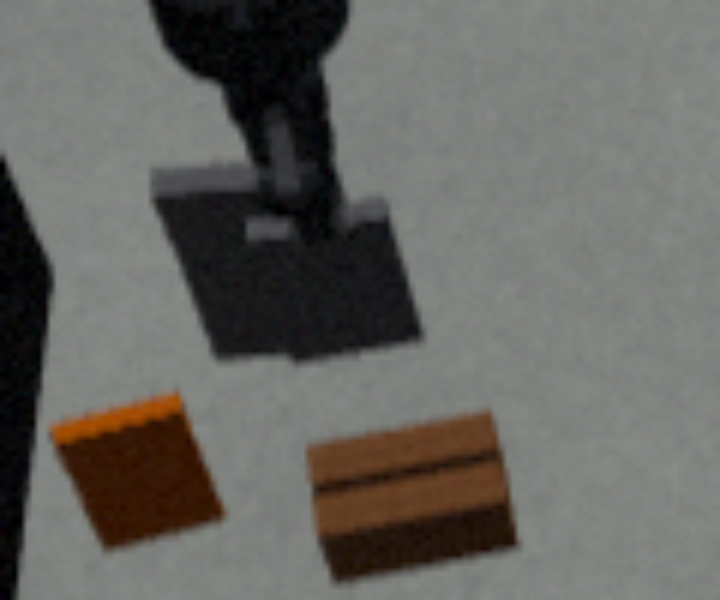

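The holder hangs straight in the fingers, clear of the block, and the groove is empty at crop (400,470). I carry it toward the bay.

Emit:
drive_tool:
  moves:
    - [8,0,20,0]
    - [13,0,38,0]
    - [13,0,38,0]
    - [13,0,38,0]
    - [13,0,38,0]
    - [13,0,38,0]
    - [13,0,38,0]
    - [13,0,38,0]
    - [13,0,38,0]
    - [8,0,20,0]

```text
time: 7.85
eef_pos: [0.489, 0.0131, 0.2054]
tcp_rot: [[0.989, -0.001, -0.145], [0.145, 0.001, 0.989], [-0.001, -1.0, 0.001]]
ft_force: [-0.2, 1.0, -1.2]
finger_gap: 0.0078
```

Emit:
drive_tool:
  moves:
    - [0,0,0,2]
    - [0,0,0,2]
    - [0,0,0,2]
    - [0,0,0,2]
    - [0,0,0,2]
    - [0,0,0,1.5]
    - [0,0,0,1]
    - [0,0,0,0]
    - [0,0,0,0]
    - [0,0,0,0]

```text
time: 8.68
eef_pos: [0.4891, 0.0073, 0.2059]
tcp_rot: [[0.997, -0.0, 0.078], [-0.078, -0.0, 0.997], [-0.0, -1.0, -0.0]]
ft_force: [-0.3, -0.0, -0.5]
finger_gap: 0.0082
```

```bash
python3 -c "
from h import *
togo(.5257,.1015,.205,-4.5)
s=snap('scene','pics/scene5.png');t=snap('top','pics/top5.png')
a=cv2.resize(t['frame'][120:220,170:340,::-1],None,fx=4,fy=4)
b=cv2.resize(s['frame'][190:260,235:415,::-1],None,fx=4,fy=4)
A=np.zeros((680,720,3),np.uint8);A[:400,:680]=a;A[400:]=b;cv2.imwrite('pics/c7.png',A[:,:])"
```

```text
t 8.68 p [0.4891 0.0073 0.2059] yaw -4.48 tilt [-0. -0. -1.] F [-0.3  -0.05 -0.46] gap 8.22 j [-0.6   0.09  0.56  1.75 -0.05  1.32 -0.11]
shift now-axes mm [29.1  0.9 96.7] in final axes [29.1  0.9 96.7] spin deg 0.02
```

View pics/c7.png

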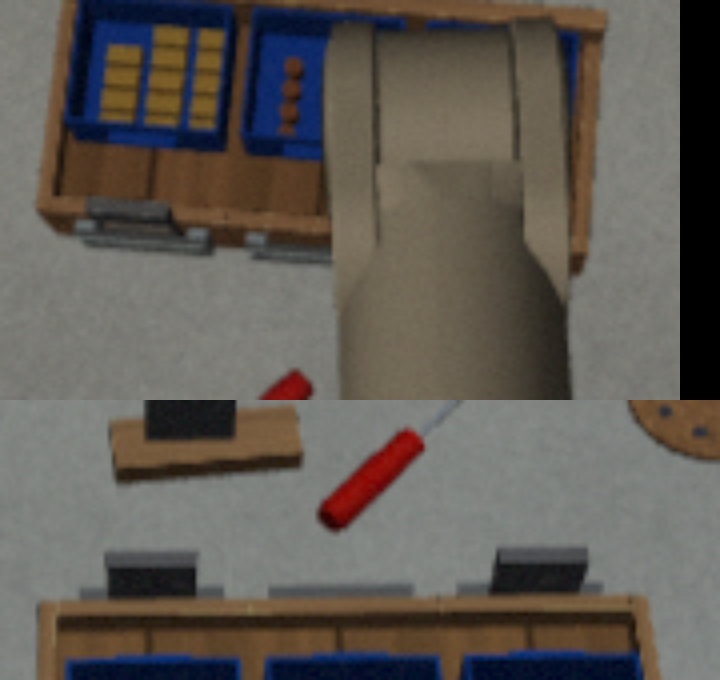

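Emit:
drive_tool:
  moves:
    - [7,0,10,0]
    - [7,0,10,0]
    - [7,0,10,0]
    - [7,0,10,0]
    - [7,0,10,0]
    - [7,0,10,0]
    - [7,0,10,0]
    - [7,0,10,0]
    - [7,0,10,0]
    - [7,0,10,0]

```text
time: 9.62
eef_pos: [0.5677, 0.1025, 0.206]
tcp_rot: [[0.997, -0.0, 0.079], [-0.079, -0.0, 0.997], [-0.0, -1.0, -0.0]]
ft_force: [0.8, -0.4, -0.3]
finger_gap: 0.008
```

Emit:
drive_tool:
  moves:
    - [0,5,0,0]
    - [0,5,0,0]
    - [0,5,0,0]
    - [0,5,0,0]
    - [0,5,0,0]
    - [0,5,0,0]
    - [0,5,0,0]
    - [0,5,0,0]
    - [0,0,0,0]
    - [0,0,0,0]

```text
time: 10.45
eef_pos: [0.5666, 0.1015, 0.1658]
tcp_rot: [[0.997, -0.001, 0.079], [-0.079, -0.0, 0.997], [-0.001, -1.0, -0.0]]
ft_force: [-0.3, 1.2, -0.1]
finger_gap: 0.0083
```

```bash
python3 -c "
from h import *
togo(.57,.1025,.16,-4.5)
s=snap('scene','pics/scene6.png')
x0,y0,x1,y1,k=250,195,390,260,5
r=cv2.convertScaleAbs(cv2.resize(s['frame'][y0:y1,x0:x1,::-1],None,fx=k,fy=k,interpolation=cv2.INTER_NEAREST),alpha=1.6)
for u in range(x0,x1,10): cv2.putText(r,str(u),((u-x0)*k,10),0,.35,(0,255,255),1); cv2.line(r,((u-x0)*k,0),((u-x0)*k,12),(0,255,255),1)
for v in range(y0,y1,10): cv2.putText(r,str(v),(0,(v-y0)*k),0,.35,(0,255,255),1)
cv2.imwrite('pics/c8.png',r)"
```

```text
t 10.45 p [0.5666 0.1015 0.1658] yaw -4.52 tilt [-0.001 -0.    -1.   ] F [-0.3   1.22 -0.1 ] gap 8.28 j [-0.64  0.32  0.51  1.59 -0.16  1.27 -0.18]
shift now-axes mm [3.3 5.8 1.3] in final axes [3.3 5.8 1.3] spin deg -0.02
```

View pics/c8.png

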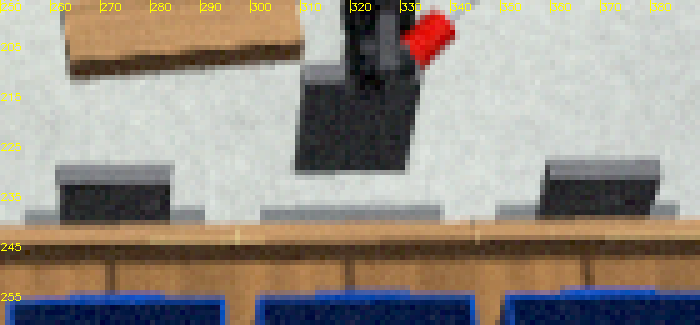

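```bash
python3 -c "
from h import *
np.set_printoptions(precision=4,suppress=True)
s=load('pics/scene6.npz')
g=lambda a,b:(250+a/5-.5,195+b/5-.5)
zf=.1658-.0651
a=np.radians(-4.5);R=np.array([[np.cos(a),-np.sin(a)],[np.sin(a),np.cos(a)]])
tc=np.array([.5666,.1015])
for n,z,pp in (('foot',zf,[(294,172),(406,172)]),('ribtop near',zf+.096,[(300,83),(420,83)]),('ribtop farL',zf+.096,[(303,63)])):
    P=np.array([onz(s,*g(*q),z)[:2] for q in pp]); print(n,P.reshape(-1),'rel to tool (x,y) mm',((P-tc)@R*1e3).round(1).tolist())
print('model px foot', [proj(s,[*(tc+R@np.array([.0025,y])),zf]) for y in (-.03,.03)], [proj(s,[*(tc+R@np.array([.006,y])),zf+.096]) for y in (-.03,.03)])
"
```

```text
foot [0.5627 0.0696 0.5682 0.1296] rel to tool (x,y) mm [[-1.4, -32.1], [-0.6, 28.2]]
ribtop near [0.5706 0.0665 0.5762 0.1271] rel to tool (x,y) mm [[6.7, -34.5], [7.5, 26.3]]
ribtop farL [0.5585 0.0697] rel to tool (x,y) mm [[-5.6, -32.4]]
model px foot [array([309.1458, 230.1031]), array([331.47  , 229.8575])] [array([311.2776, 210.8417]), array([334.9277, 210.5862])]
```

```bash
python3 -c "
from h import *
np.set_printoptions(precision=4,suppress=True)
s=load('pics/scene6.npz'); G=s['frame'].astype(float).mean(2)
def cross(v,base=0,up=True):
    lo,hi=v.min(),v.max();m=(lo+hi)/2
    for i in range(len(v)-1):
        if (v[i]-m)*(v[i+1]-m)<=0: return base+i+(m-v[i])/(v[i+1]-v[i])
zf=.1658-.0651;a=np.radians(-4.5);R=np.array([[np.cos(a),-np.sin(a)],[np.sin(a),np.cos(a)]]);tc=np.array([.5666,.1015])
rel=lambda u,v,z:((onz(s,u,v,z)[:2]-tc)@R*1e3).round(1)
for us in ((311,318),(321,328)):
    v=cross(G[222:236,us[0]:us[1]].mean(1),222); print('foot v',us,v,rel(np.mean(us)-.5,v,zf))
for y in (214,218,222,226):
    l=cross(G[y,300:316],300); r=cross(G[y,322:340],322); print(y,l,r)
for us in ((311,317),): print(G[204:216,us[0]:us[1]].mean(1))
# neighbours back edges near
for us in ((263,282),(361,378)): print(us,G[224:242,us[0]:us[1]].mean(1).round(0))
for y in (234,236): print(cross(G[y,255:266],255),cross(G[y,276:290],276),cross(G[y,350:362],350),cross(G[y,374:388],374))
print('lip',G[230:244,305:335].mean(1).round(0), [ (round(cross(G[237,295:310],295),2), round(cross(G[237,330:345],330),2))])
# verticals of model left edge
for y in (-.03,.03): print([proj(s,[*(tc+R@np.array([x,y])),zf+z]) for x,z in((.0025,0),(.006,.07))])
"
```

```text
foot v (311, 318) 229.08955223880596 [ -0.6 -16.8]
foot v (321, 328) 228.800139275766 [-1.1 10.2]
214 309.6906779661017 333.39889705882354
218 309.4 332.48606271777004
222 308.7372093023256 331.6297071129707
226 308.51214574898785 331.2315789473684
[128.5    128.9444 128.1667 111.2222  81.      81.5556  78.0556  58.2778
  27.      23.9444  25.8333  27.1111]
(263, 282) [132. 132. 131. 119.  89.  81.  82.  65.  24.  26.  27.  27.  27.  26.
  26.  50.  82.  95.]
(361, 378) [130. 129. 116.  88.  80.  80.  65.  24.  26.  26.  27.  27.  27.  25.
  55.  84.  94.  96.]
261.4485981308411 283.56776556776555 357.4688715953307 380.57608695652175
261.3942307692308 283.5242914979757 357.1980198019802 380.1764705882353
lip [129. 134. 133. 133. 132. 125. 103.  83.  83.  89.  95.  94.  85.  58.] [(np.float64(301.55), np.float64(338.03))]
[array([309.1458, 230.1031]), array([310.6947, 216.5857])]
[array([331.47  , 229.8575]), array([333.9794, 216.3327])]
```

Emit:
drive_tool:
  moves:
    - [2,0,0.5,0]
    - [2,0,0.5,0]
    - [2,0,0.5,0]
    - [2,0,1,0]
    - [0,5,0,0]
    - [0,5,0,0]
    - [0,5,0,0]
    - [0,4,0,0]
    - [0,3,0,0]
    - [0,0,0,0]

```text
time: 11.33
eef_pos: [0.5745, 0.1033, 0.143]
tcp_rot: [[0.997, -0.002, 0.079], [-0.079, -0.001, 0.997], [-0.002, -1.0, -0.001]]
ft_force: [-0.4, -0.3, 0.0]
finger_gap: 0.0078
```

```bash
cat > look.py <<'E'
from h import *
import sys
np.set_printoptions(precision=4,suppress=True)
n=sys.argv[1]
togo(.57,.1025,.145,-4.5)
s=snap('scene',f'pics/{n}.png'); G=s['frame'].astype(float).mean(2)
x0,y0,x1,y1,k=250,195,390,260,5
r=cv2.convertScaleAbs(cv2.resize(s['frame'][y0:y1,x0:x1,::-1],None,fx=k,fy=k,interpolation=cv2.INTER_NEAREST),alpha=1.6)
for u in range(x0,x1,10): cv2.putText(r,str(u),((u-x0)*k,10),0,.35,(0,255,255),1); cv2.line(r,((u-x0)*k,0),((u-x0)*k,12),(0,255,255),1)
for v in range(y0,y1,10): cv2.putText(r,str(v),(0,(v-y0)*k),0,.35,(0,255,255),1)
cv2.imwrite(f'pics/{n}c.png',r)
for us in ((305,309),(311,317),(322,328),(332,335)): print(us,G[208:246,us[0]:us[1]].mean(1).round(0).astype(int))
for v in (218,222,226,230,233): print(v,G[v,302:314].astype(int),G[v,326:340].astype(int))
E
python3 look.py scene7
```

```text
t 11.33 p [0.5745 0.1033 0.143 ] yaw -4.52 tilt [-0.002 -0.001 -1.   ] F [-0.35 -0.28  0.01] gap 7.85 j [-0.63  0.36  0.51  1.6  -0.18  1.24 -0.17]
shift now-axes mm [-4.4 -2.  -1.1] in final axes [-4.4 -2.  -1.1] spin deg -0.02
(305, 309) [131 133 131 131 131 131 129 128 129 127 127 128 131 132 131 130 130 129
 130 129 129 130 132 134 130 127 129 130 112  83  84  90  94  94  91  67
  31  32]
(311, 317) [129 129 128 129 131 131 118  90  78  76  62  26  28  27  27  24  23  24
  26  27  26  22  24  26  26  25  27  26  60  84  83  91  96  94  88  62
  35  33]
(322, 328) [22 25 28 37 41 37 28 30 29 19 11 14 14 22 24 25 25 26 27 25 27 24 26 28
 25 26 27 28 60 82 81 88 94 92 83 56 31 33]
(332, 335) [ 34  58  89 115 122 113  89  61  53  54  48  35  44  54  58  63  74  84
  85  94 104 109 117 124 128 133 132 121  94  81  84  92  93  92  79  44
  33  34]
218 [130 130 130 126 125 127 129 130 123  39  65  64] [ 18  23  23  22  15  13  18  47  77 130 133 133 130 132]
222 [130 133 134 132 131 130 129 127 104  33  30  21] [ 17  26  26  26  24  27  24  28 121 134 133 132 132 134]
226 [129 128 132 129 133 129 128 129  63  26  19  26] [ 28  28  22  29  31  25  12 104 137 140 134 136 132 133]
230 [135 132 129 131 132 133 130 107  37  24  24  28] [ 29  24  28  27  21  24  81 133 135 131 132 135 136 135]
233 [127 133 130 127 127 126 129  73  29  21  29  24] [ 29  25  30  20  27  37 133 133 133 127 135 135 139 134]
```

View pics/scene7c.png

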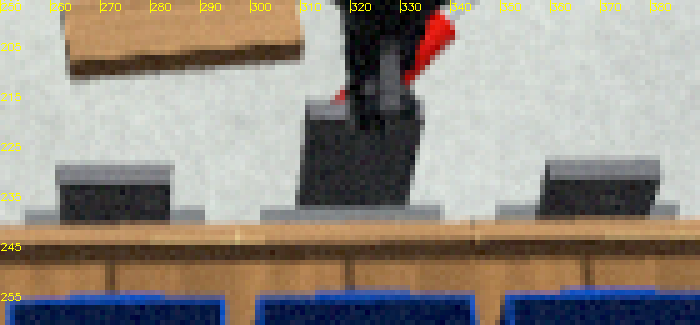

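```bash
python3 -c "
from h import *
np.set_printoptions(precision=4,suppress=True)
s=load('pics/scene7.npz'); G=s['frame'].astype(float).mean(2)
zf=.143-.0651;a=np.radians(-4.5);R=np.array([[np.cos(a),-np.sin(a)],[np.sin(a),np.cos(a)]])
O=np.array([.5795,.1013])
rel=lambda u,v,z:((onz(s,u,v,z)[:2]-O)@R*1e3).round(1)
print('foot back edge',rel(313.5,236.,zf),rel(324.5,236.,zf),'corners',rel(308.3,234,zf+.003),rel(331.6,233.5,zf+.003))
print('lip far edge',rel(306.5,236.3,.063),rel(333,236.6,.063))
f=s['frame'].astype(int)
for us in ((303,308),(333,337),(290,296),(342,346),(252,256)): print(us,f[234:248,us[0]:us[1]].mean(1).round(0).astype(int).tolist())
print('rib top near',rel(313.5,218.3,zf+.096),'far',rel(313.5,214.6,zf+.096))
for z,x in ((.072,0),(.063,-.0175),(.063,-.0145)): print(x,z,proj(s,[*(O+R@np.array([x,0])),z]))
print('nb rib top near', rel(272,231.3,.118),rel(369,230.3,.118))
"
```

```text
foot back edge [ -5.8 -18. ] [-5.4 11.9] corners [-10.5 -32. ] [-11.3  31.4]
lip far edge [-14.4 -35.8] [-12.4  36.9]
(303, 308) [[128, 133, 129], [130, 133, 130], [110, 114, 113], [81, 83, 85], [82, 85, 86], [102, 90, 79], [123, 96, 65], [122, 94, 64], [118, 91, 63], [87, 67, 46], [43, 32, 22], [43, 29, 18], [44, 33, 20], [77, 55, 35]]
(333, 337) [[130, 134, 132], [119, 123, 122], [94, 96, 98], [80, 82, 86], [85, 84, 82], [108, 91, 74], [122, 95, 64], [120, 92, 62], [103, 79, 54], [59, 45, 30], [46, 34, 21], [45, 34, 24], [57, 43, 27], [83, 60, 38]]
(290, 296) [[130, 133, 130], [130, 135, 131], [128, 132, 129], [122, 126, 123], [121, 124, 121], [122, 115, 105], [125, 100, 75], [122, 94, 65], [126, 100, 70], [106, 85, 58], [43, 30, 16], [44, 33, 21], [43, 31, 23], [73, 52, 33]]
(342, 346) [[130, 134, 132], [130, 133, 131], [131, 134, 132], [132, 136, 133], [128, 126, 119], [116, 100, 81], [118, 91, 62], [124, 97, 67], [104, 81, 56], [51, 37, 22], [44, 32, 21], [43, 30, 18], [59, 43, 27], [87, 62, 38]]
(252, 256) [[130, 132, 130], [128, 131, 128], [122, 126, 124], [117, 122, 119], [117, 120, 118], [116, 112, 106], [118, 99, 79], [124, 95, 67], [124, 96, 66], [100, 77, 52], [52, 38, 28], [43, 32, 22], [44, 31, 20], [61, 43, 27]]
rib top near [  0.7 -24.2] far [-10.8 -23.6]
0 0.072 [320.0891 238.886 ]
-0.0175 0.063 [319.4634 235.1891]
-0.0145 0.063 [319.5301 236.1146]
nb rib top near [   3.2 -130.7] [  3.4 126. ]
```

The foot's back edge at scene v≈236 puts the foot at about -8 mm in bay x and y≈0. The slot centre is -3.75. I shift it 2.5 mm inward and lower it while watching force.

Emit:
drive_tool:
  moves:
    - [1.5,0,0,0]
    - [1,0,0,0]
    - [0,0,0,0]
    - [0,2,0,0]
    - [0,3,0,0]
    - [0,3,0,0]
    - [0,3,0,0]
    - [0,3,0,0]
    - [0,0,0,0]
    - [0,0,0,0]

```text
time: 12.22
eef_pos: [0.5773, 0.1032, 0.1297]
tcp_rot: [[0.997, -0.001, 0.079], [-0.079, -0.0, 0.997], [-0.001, -1.0, -0.0]]
ft_force: [0.7, 0.6, -0.8]
finger_gap: 0.0083
```

```bash
python3 -c "
from h import *
togo(.5757,.1035,.115,-4.5)"
```

```text
t 12.22 p [0.5773 0.1032 0.1297] yaw -4.52 tilt [-0.001 -0.    -1.   ] F [ 0.71  0.6  -0.75] gap 8.26 j [-0.62  0.37  0.5   1.61 -0.19  1.21 -0.16]
shift now-axes mm [-1.6 14.7  0.2] in final axes [-1.6 14.7  0.2] spin deg -0.02
```

Emit:
drive_tool:
  moves:
    - [0,1,0,0]
    - [0,1,0,0]
    - [0,1,0,0]
    - [0,1,0,0]
    - [0,1,0,0]
    - [0,1,0,0]
    - [0,1,0,0]
    - [0,1,0,0]
    - [0,0,0,0]
    - [0,0,0,0]

```text
time: 13.05
eef_pos: [0.5775, 0.1032, 0.122]
tcp_rot: [[0.997, -0.0, 0.079], [-0.079, -0.0, 0.997], [-0.0, -1.0, -0.0]]
ft_force: [-0.4, -0.3, -0.8]
finger_gap: 0.0082
```

```bash
python3 look.py scene8 | head -3
```

```text
t 13.05 p [0.5775 0.1032 0.122 ] yaw -4.52 tilt [-0. -0. -1.] F [-0.37 -0.3  -0.81] gap 8.17 j [-0.62  0.38  0.5   1.62 -0.19  1.19 -0.16]
shift now-axes mm [ -7.4 -23.   -1.3] in final axes [ -7.4 -23.   -1.3] spin deg -0.02
(305, 309) [131 134 131 132 131 130 130 129 129 126 127 127 130 130 131 129 131 131
```

View pics/scene8c.png

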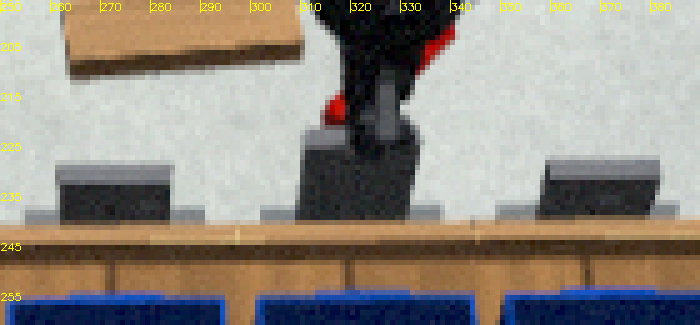

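The foot is between lip and board: the plate hides the lip at v≈237 and no force has appeared. I continue down.

Emit:
drive_tool:
  moves:
    - [0,1,0,0]
    - [0,1,0,0]
    - [0,1,0,0]
    - [0,1,0,0]
    - [0,1,0,0]
    - [0,1,0,0]
    - [0,1,0,0]
    - [0,1,0,0]
    - [0,0,0,0]
    - [0,0,0,0]

```text
time: 13.93
eef_pos: [0.5775, 0.1032, 0.114]
tcp_rot: [[0.997, -0.0, 0.079], [-0.079, -0.0, 0.997], [-0.0, -1.0, -0.0]]
ft_force: [-1.0, 1.0, -0.7]
finger_gap: 0.0075
```

Emit:
drive_tool:
  moves:
    - [0,1,0,0]
    - [0,1,0,0]
    - [0,1,0,0]
    - [0,1,0,0]
    - [0,1,0,0]
    - [0,1,0,0]
    - [0,1,0,0]
    - [0,1,0,0]
    - [0,0,0,0]
    - [0,0,0,0]

```text
time: 14.77
eef_pos: [0.5775, 0.1032, 0.106]
tcp_rot: [[0.997, -0.0, 0.079], [-0.079, -0.0, 0.997], [-0.0, -1.0, -0.0]]
ft_force: [-0.7, -1.0, -0.3]
finger_gap: 0.0084
```

Emit:
drive_tool:
  moves:
    - [0,1,0,0]
    - [0,1,0,0]
    - [0,1,0,0]
    - [0,1,0,0]
    - [0,1,0,0]
    - [0,1,0,0]
    - [0,1,0,0]
    - [0,1,0,0]
    - [0,0,0,0]
    - [0,0,0,0]
  grip_force: 110

```text
time: 15.6
eef_pos: [0.5775, 0.1032, 0.098]
tcp_rot: [[0.997, -0.0, 0.079], [-0.079, -0.0, 0.997], [-0.0, -1.0, -0.0]]
ft_force: [0.4, -0.4, -1.5]
finger_gap: 0.0069
```

Emit:
drive_tool:
  moves:
    - [0,1,0,0]
    - [0,1,0,0]
    - [0,1,0,0]
    - [0,1,0,0]
    - [0,1,0,0]
    - [0,0,0,0]
    - [0,0,0,0]
    - [0,0,0,0]
    - [0,0,0,0]
    - [0,0,0,0]

```text
time: 16.43
eef_pos: [0.5777, 0.1032, 0.0932]
tcp_rot: [[0.997, 0.0, 0.079], [-0.079, 0.0, 0.997], [0.0, -1.0, 0.0]]
ft_force: [0.4, 0.3, 4.8]
finger_gap: 0.0074
```

```bash
python3 look.py scene9 | head -3
```

```text
t 16.43 p [0.5777 0.1032 0.0932] yaw -4.52 tilt [ 0.  0. -1.] F [0.39 0.26 4.83] gap 7.42 j [-0.61  0.41  0.49  1.65 -0.21  1.14 -0.14]
shift now-axes mm [ -7.6 -51.8  -1.3] in final axes [ -7.6 -51.8  -1.3] spin deg -0.02
(305, 309) [131 134 132 131 130 131 129 130 128 126 127 128 130 130 131 130 128 130
```

View pics/scene9c.png

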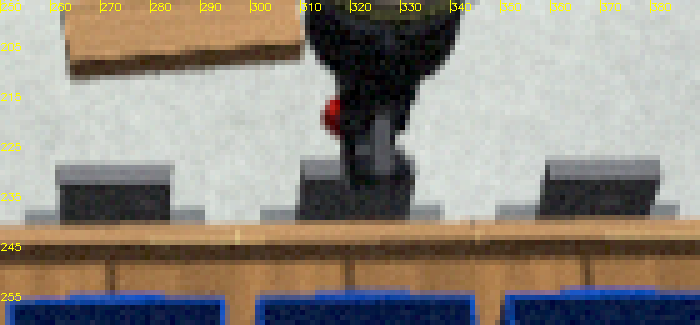

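Contact: the spring pushes back with 4.8 N as expected, and the rib top at v≈228 is nearing the neighbours'. I press on.

Emit:
drive_tool:
  moves:
    - [0,1,0,0]
    - [0,1,0,0]
    - [0,1,0,0]
    - [0,1,0,0]
    - [0,1,0,0]
    - [0,1,0,0]
    - [0,0,0,0]
    - [0,0,0,0]
    - [0,0,0,0]
    - [0,0,0,0]

```text
time: 17.32
eef_pos: [0.5779, 0.1033, 0.0876]
tcp_rot: [[0.997, 0.001, 0.079], [-0.079, 0.0, 0.997], [0.001, -1.0, 0.0]]
ft_force: [-0.6, 0.6, 7.6]
finger_gap: 0.007
```

Emit:
drive_tool:
  moves:
    - [0,1,0,0]
    - [0,0,0,0]
    - [0,1,0,0]
    - [0,0,0,0]
    - [0,0,0,0]
    - [0,0,0,0]
    - [0,0,0,0]
    - [0,0,0,0]
    - [0,0,0,0]
    - [0,0,0,0]

```text
time: 18.15
eef_pos: [0.5791, 0.1033, 0.087]
tcp_rot: [[0.997, 0.003, 0.079], [-0.079, 0.001, 0.997], [0.003, -1.0, 0.001]]
ft_force: [-0.2, 0.1, 14.9]
finger_gap: 0.0071
```

```bash
python3 look.py scene10 | head -3
```

```text
t 18.15 p [0.5791 0.1033 0.087 ] yaw -4.53 tilt [ 0.003  0.001 -1.   ] F [-0.19  0.13 14.89] gap 7.15 j [-0.61  0.41  0.49  1.66 -0.21  1.12 -0.14]
shift now-axes mm [ -8.8 -58.   -1.4] in final axes [ -9.  -58.   -1.5] spin deg -0.03
(305, 309) [131 133 130 130 128 130 129 129 128 125 125 127 129 131 130 130 130 129
```

View pics/scene10c.png

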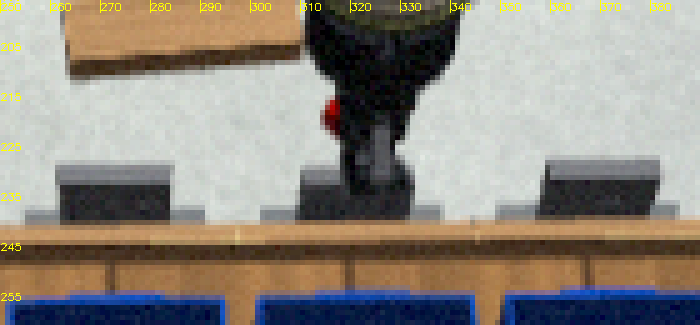

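At the stop: force jumped from 7.6 to 14.9 N over 0.6 mm, at TCP z 0.087, where home was predicted, and the rib lies level between its neighbours. One hold call to check it is steady.

Emit:
drive_tool:
  moves:
    - [0,0.5,0,0]
    - [0,0,0,0]
    - [0,0,0,0]
    - [0,0,0,0]
    - [0,0,0,0]
    - [0,0,0,0]
    - [0,0,0,0]
    - [0,0,0,0]
    - [0,0,0,0]
    - [0,0,0,0]

```text
time: 19.03
eef_pos: [0.5795, 0.1034, 0.087]
tcp_rot: [[0.997, 0.004, 0.079], [-0.079, 0.001, 0.997], [0.004, -1.0, 0.002]]
ft_force: [-0.7, -1.0, 17.8]
finger_gap: 0.007
```

```bash
python3 -c "
from h import *
np.set_printoptions(precision=4,suppress=True)
togo(.5791,.1033,.087,-4.5)
s=snap('scene','pics/scene11.png');G=s['frame'].astype(float).mean(2)
print('rib', G[224:240,311:316].mean(1).round(0))
for us in ((263,282),(361,378)): print(us,G[224:240,us[0]:us[1]].mean(1).round(0))
for n in ('disc','all'):
  pass
s0=load('pics/scene0.npz'); d=np.abs(s['frame'].astype(int)-s0['frame'].astype(int)).sum(2)>60
m=(d*255).astype(np.uint8); n,l,st,c=cv2.connectedComponentsWithStats(m); print([x.tolist() for x in st[1:] if x[4]>25])
"
```

```text
t 19.03 p [0.5795 0.1034 0.087 ] yaw -4.53 tilt [ 0.004  0.001 -1.   ] F [-0.69 -1.   17.78] gap 6.97 j [-0.61  0.41  0.49  1.66 -0.21  1.12 -0.14]
shift now-axes mm [-0.4 -0.  -0.1] in final axes [-0.4 -0.  -0.1] spin deg -0.03
rib [129. 130. 130. 124. 100.  79.  79.  68.  43.  24.  25.  24.  23.  25.
  26.  66.]
(263, 282) [132. 131. 131. 117.  89.  80.  82.  65.  23.  25.  26.  27.  27.  25.
  26.  49.]
(361, 378) [129. 129. 115.  87.  79.  81.  64.  25.  25.  25.  27.  28.  23.  25.
  54.  84.]
[[250, 0, 17, 26, 118], [292, 0, 71, 240, 7719], [482, 0, 43, 20, 672], [499, 25, 15, 11, 36], [240, 26, 54, 55, 949], [476, 34, 16, 7, 42], [288, 38, 7, 20, 75], [236, 44, 15, 13, 78], [452, 49, 44, 32, 499], [237, 62, 6, 17, 45], [140, 190, 26, 20, 373]]
```

```bash
python3 -c "
from h import *
ticket.hand_in(); togo(.5791,.1033,.087,-4.5)"
```

```text
the job is handed in; nothing more can be done
the job is handed in; nothing more can be done
```

I took the smaller grey holder out of the block and pressed it down behind the lip of the middle bay. I handed in at about 19 s with the gripper still holding it down; the hand-in reports no verdict.

**Last checks that agree:**
- **Seating:** the upward force jumped from 7.6 N to 14.9 N, then 17.8 N, while the tool stayed at z 0.087 m. That is the predicted home height and looks like the hard stop. The rib's image rows lie between those of its two seated neighbours.
- **Bystanders:** comparing the first and last pictures showed changes only at the arm and where the holder had been.

**What disagreed or went unchecked:**
- **Finger gap:** it read 7–8 mm on the 12 mm rib, but no slip showed during the carry or press.
- **Tilt:** before entering the slot the foot looked tilted by about 2°, well under the limit. I did not measure tilt again once it was home.
- **Label side:** I never saw the label. I judged it to face out because the visible back was plain, like its neighbours'.
- **Lip position:** the lip's edge measured about 4 mm nearer the board than described, though the board and the neighbours matched.

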